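Set the casement stay to a closer hole

ROBOT

A 6-joint arm with a two-finger parallel gripper is mounted at the origin on the work surface. World frame = base frame: x ahead of the robot, y to its left, z up, the work surface at z = 0. Lengths are in m, angles in rad, forces in N, time in s.
With the tool pointing down it reaches from about 0.35 to 0.975 m from the base axis. Payload 4.9 kg.
Tool frame: the origin (TCP) lies at the very end of the fingers, on their centre line; the grasp point (between the pads) lies 19 mm behind it; z points along the fingers, y is the direction in which the jaws open and shut (so a half turn about z gives the same grasp; the last joint's range is limited). The gripper opens to 85 mm and grips with 20 to 120 N. Pads are 22 mm wide; open, the fingers measure 114 mm over their backs; the gripper's body (76 mm by 85 mm) begins 54 mm behind the grasp point. The pads swing forward as they close: fully open they stand 13 mm farther back than shut.
Start: joints at [1.224, 0.053, 1.613, -0, 1.476, -0.119], TCP at [0.141, 0.609, 0.231] pointing down, gripper open.
Joint ranges: [-3.01, 3.01], [-1.01, 2.22], [0.06, 2.58], [-1.02, 4.17], [0.09, 2.62], [-3.14, 3.14]. Speed limits (rad/s): [2.57, 2.57, 3.14, 3.14, 3.14, 3.14].

INTERFACE

Orientations are given as a unit quaternion [w, x, y, z].
In Python, from plant import state, grab_frame, camera_model, job_done, search_frame, masks_of, place_of gives the robot as it stands.
- The arm moves only by the tool drive_tool, never from a script. Its argument "series" is a list of rows, each a list of 2 entries, a list of its own where there are three numbers: the shift along the world's x, y, z in m, then the turn, a rotation vector about the world's x, y, z in degrees. A call has 1 to 8 rows; each row is the pose to reach, as a shift and turn from the pose commanded when the call began; what a row does not reach only later rows make up. A row lasts 1/10 s, in which the tool goes at most 50 mm and 8.59 degrees, less where a joint would pass 70% of its speed; a pose out of reach is approached as far as the arm can. A call with a gripper value outside its range is refused whole. "fingers" is the closure, from -1 (fully open) to 1 (shut), so that 0 is half open, set as the call begins (left out, the last holds). The fingers move at their own pace and stop on an object; the grip force is fixed at half the most. Time passes only in rows, so rows that repeat a pose let the fingers close. It gives the time, the measured TCP pose, the force and the opening at its end, in the units of the state.
- state(): the state, without advancing time (a new reading comes with each control period).
- grab_frame(name): name is "scene" or "top" or "wrist"; returns the picture (384x512x3 uint8, red, green, blue); there is no depth.
- camera_model(name): a dict with "fovy" (degrees; the focal length in pixels is half the picture's height over the tangent of half this angle, whatever the lens; pixels are square), "cx", "cy" (the principal point, pixels), "rvec" (rotation vector, rad) and "tvec" (3), from world to camera coordinates, as OpenCV has them. Camera axes: x right, y down, z forward; pixel columns grow to the right and rows downward; lengths in m; the calibration is good to about 2 mm. A picture is of the moment at which its call begins: read the wrist's pose just before it. camera_model takes no time and is no camera call; for the wrist camera it gives the pose at the moment of the call.
- job_done(): hands the job in, once; it reports no verdict.
Trained networks look in the newest picture that a camera, given by its name, has taken for a name from the list of things; names that differ only in an ending like _2 or _b are one class to them, and where a whole thing is asked for, a point or a joint stands for the part that bears it (a point fixed in the world has none). Each returns a list of dicts, best first, with "confidence" (0 to 1); they miss things now and then, are a little off and sometimes report something else, mostly with a low value. They report only what shows in the picture. A call takes as long as a camera call.
- search_frame(camera, name): "location" ([x, y, z] in m, in world coordinates, good to about 4 mm: the middle of the surface that is visible of it).
- masks_of(camera, name): "pixels" (384x512 bool, what is visible of it).
- place_of(camera, name): "location" ([x, y, z] in m, in world coordinates, good to about 4 mm: a listed point, or the origin of a listed thing).
The state is a dict: "time": time; "joint_pos": joint angles; "joint_vel": joint speeds; "joint_efforts": joint torques, N m; "tool_pos": TCP position; "tool_rot": TCP orientation; "contact_force": force on the tool from outside, world axes, zero at the start; "ft_torque": the same for the moment, N m; "gripper_width": opening from 0.0 (shut) to 1.0 (fully open).
Only numpy, scipy, OpenCV 4.12 (cv2) and the standard library are available. Lean on these libraries where they do the work, as an engineer would, in place of code of your own. Each camera call takes 0.05 s, during which the arm holds its last target.

TASK

The little red casement window stands open too wide. Lift its stay off the pin by the knob, draw the window in with it and drop the second hole, counted from the window end, over the pin, all the way down, then let go. Feel for the hole gently instead of bearing down hard on the pin, and leave the sale goods where they stand.

Things in the scene. Friction and masses are not known exactly. Their poses are not given: they have to be found in the camera images.
- window: Casement window fixed to the table (all sizes in mm): white frame 420 wide (y), 375 tall, on a plywood board. Origin on the table under the frame's middle; x points out through the window, away from the robot's (room) side, y left, z up. The sill projects 75 to the room side, its top 55 above the table; jambs and head reach 30 to the room side. Only bare table lies under the stay's knob.
- sash (a joint): Opening angle of the red glazed sash, 325 mm wide, 235 tall, 1.3 kg, hinged upright at the left jamb. 0 = shut, grows as it swings outward (counter-clockwise from above). Its friction hinges are stiff: it stays where it is left, and takes about 3 N at the stay to move. It stands at 0.74 rad with the fourth hole on the pin; the third belongs to roughly 0.53, the second to 0.33, the first to 0.15.
- sash_hinge (a point): Point on the sash's upright hinge axis, 62 mm above the table, at (30, 163) mm in the window's x, y. The stay's pivot rides on the sash: when shut it is at (-45, -180) mm from this axis in the window's x, y, and turns about the axis with the sash.
- stay_knob (a point): Middle of the round upright knob, 18 mm across, 28 tall, at the stay's end: take hold here from above. 75 mm above the table when the stay is down. Stay: home-made flat brass bar 22 mm wide, 5 thick, 0.22 kg; its underside is 11 below this point. Its pivot on the sash, 250 mm from the knob's axis, lets it swing sideways and lift; it falls by its own weight. x runs from the knob along the bar to the pivot, z up.
- pin_tip (a point): Middle of the top of the upright brass pin on the sill, fixed at (-52, -12) mm in the window's x, y: 8.4 mm across, rim bevelled over the top 2 mm, standing 10.5 mm above the collar on which the stay rests level. The stay's four holes, 10.4 mm across, lie on the bar's middle line; the fourth, now on the pin, is 80 mm from the knob, the others were drilled by eye, 30 to 40 mm from one to the next.
- pin: The pin itself: origin on its axis at the sill, 55 mm above the table, 19.5 mm below its top.
- oil_bottle: White plastic bottle with a blue label, 64 mm across, 170 mm tall; origin under its middle. To be left alone.
- screw_jar: Glass jar with a brass lid, 68 mm across, 85 mm tall; origin under its middle. To be left alone.
- mug: Blue mug, 80 mm across, 90 mm tall; origin under its middle. To be left alone.
- vase: White vase, 100 mm across, 165 mm tall; origin under its middle. To be left alone.
- screwdriver: Screwdriver with a green handle, 190 mm long, lying. To be left alone.
- spare_stay: A loose dark spare stay, 190 x 22 x 5 mm with a knob 24 mm tall, lying on the table. To be left alone.
- screw_box: Small cardboard box, 92 x 62 x 44 mm; origin under its middle. To be left alone.

How it is judged:
By the outcome, as a careful person would: the job done as asked, in the order asked, and still so for the second after the job is handed in, with the robot touching nothing.
It also fails if it takes over 61 s, if anything falls off the work surface, if the arm or the gripper's body presses on something with over 40 N, if the wrist force passes 120 N, or if a joint passes its speed limit or range.

## Working session

There is one attempt and no reset: what is moved stays moved. The work goes in short steps, Python scripts to look and compute and a tool call to move; the robot and the scene stay as the last step left them, time stands still between calls to the robot, and variables do not carry over. Pictures are saved under pics/ and viewed, and the job is handed in when it is done.

Besides the shell and the picture viewer there is one more tool, called after "Call:" as a command line: name --argument value ..., lists and objects as JSON in quotes. drive_tool: Moves the arm, as the interface text tells. Its arguments: {"type":"object","properties":{"series":{"type":"array","items":{"type":"array"}},"fingers":{"type":"number"}},"required":["series"]}

```bash
ls; mkdir -p pics
python3 - <<'E'
from plant import *
import cv2,numpy as np
for n in("scene","top","wrist"):
    im=grab_frame(n);cv2.imwrite(f"pics/a_{n}.png",im[:,:,::-1])
    for k in("stay_knob","pin_tip","window","sash_hinge","pin"):
        r=place_of(n,k)
        print(n,k,[(np.round(d["location"],4),round(d["confidence"],2)) for d in r[:2]])
print(state())
E
```

```text
pics
scene stay_knob [(array([ 0.3637, -0.2241,  0.0037]), 0.68), (array([0.5311, 0.06  , 0.0775]), 0.54)]
scene pin_tip []
scene window [(array([0.6638, 0.0579, 0.0013]), 0.79)]
scene sash_hinge [(array([0.7135, 0.217 , 0.0617]), 0.65)]
scene pin [(array([6.635e-01, 6.090e-02, 1.000e-04]), 0.74), (array([0.7135, 0.2176, 0.0595]), 0.71)]
top stay_knob [(array([0.5311, 0.0599, 0.0742]), 0.61)]
top pin_tip [(array([ 0.4379, -0.4547,  0.0006]), 0.61)]
top window [(array([ 0.6578,  0.0638, -0.003 ]), 0.91), (array([ 5.404e-01,  4.450e-01, -5.000e-04]), 0.33)]
top sash_hinge [(array([0.7167, 0.2155, 0.0584]), 0.64)]
top pin []
wrist stay_knob []
wrist pin_tip []
wrist window []
wrist sash_hinge []
wrist pin []
{'time': 0.9, 'joint_pos': array([ 1.22401234e+00,  5.27004503e-02,  1.61287946e+00, -8.47250160e-06,
        1.47603795e+00, -1.18998417e-01]), 'joint_vel': array([ 1.29540384e-04, -9.65410396e-04,  5.60051469e-05,  8.06636741e-04,
       -6.56987126e-04,  1.24448187e-03]), 'joint_efforts': array([-6.22891312e-04, -3.93671072e+01, -3.70474291e+01, -2.66876004e-04,
        3.69620620e-04, -2.14621059e-05]), 'tool_pos': array([0.14113186, 0.60883563, 0.23131558]), 'tool_rot': array([ 1.19424135e-06,  1.13646316e-01,  9.93521270e-01, -1.32380899e-05]), 'contact_force': array([ 0.02810333, -0.97657739,  0.45646949]), 'ft_torque': array([ 0.05031895, -0.02172614, -0.04213295]), 'gripper_width': 1.0032508491347294}
```

View pics/a_scene.png

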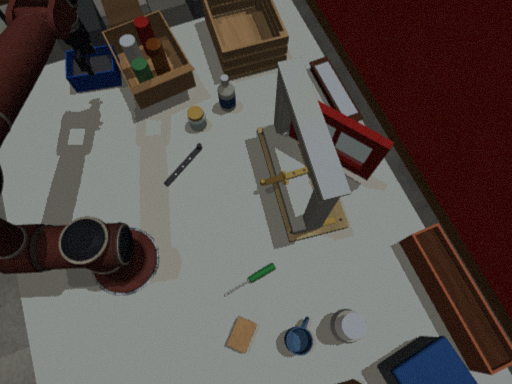

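View pics/a_top.png

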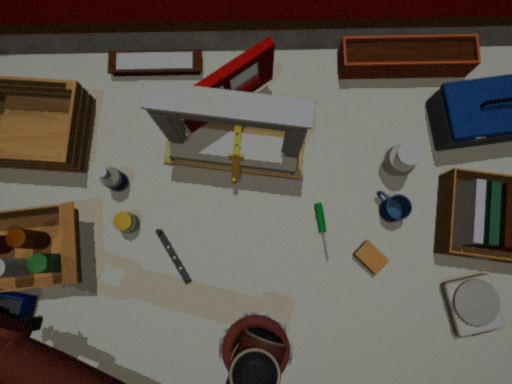

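View pics/a_wrist.png

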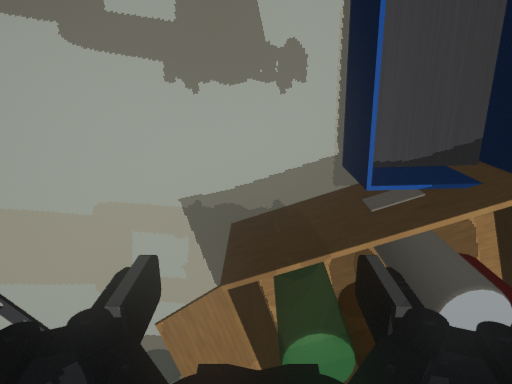

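Run:
```python
from plant import *
import cv2,numpy as np
for n in("scene","top","wrist"):
    m=camera_model(n);R=cv2.Rodrigues(np.array(m["rvec"]))[0];t=np.array(m["tvec"]);print(n,m["fovy"],m["cx"],m["cy"],"pos",np.round(-R.T@t,3),"fwd",np.round(R[2],3),"right",np.round(R[0],3))
```

```text
scene 56.82481096648934 261.3831173677951 198.21895819036965 pos [ 0.337 -0.367  1.211] fwd [ 0.138  0.309 -0.941] right [ 0.923 -0.384  0.01 ]
top 48.29485068858406 256.65559041087323 193.77632719101388 pos [ 0.272 -0.015  1.41 ] fwd [ 0.156  0.002 -0.988] right [-0.016 -1.    -0.005]
wrist 58.801588947136054 257.6183293097962 190.31134766063386 pos [0.063 0.627 0.373] fwd [ 0.305 -0.071 -0.95 ] right [ 0.225  0.974 -0.   ]
```

Call:
drive_tool --series '[[[0.01, -0.04, 0.03], [0, 0, 0]], [[0.03, -0.085, 0.05], [0, 0, 0]], [[0.055, -0.125, 0.05], [0, 0, 0]], [[0.08, -0.165, 0.05], [0, 0, 0]], [[0.105, -0.205, 0.05], [0, 0, 2]], [[0.13, -0.245, 0.05], [0, 0, 4]], [[0.155, -0.285, 0.05], [0, 0, 6]], [[0.18, -0.325, 0.05], [0, 0, 8]]]' --fingers -1

```text
time: 1.7
tool_pos: [0.3217, 0.2822, 0.2816]
tool_rot: [0.001, 0.043, 0.999, 0.0]
contact_force: [1.4, 0.9, 0.6]
gripper_width: 0.999
```

Call:
drive_tool --series '[[[0.025, -0.04, -0.01], [0, 0, 0]], [[0.05, -0.08, -0.02], [0, 0, 0]], [[0.075, -0.12, -0.03], [0, 0, 0]], [[0.1, -0.16, -0.04], [0, 0, 0]], [[0.125, -0.2, -0.05], [0, 0, 0]], [[0.15, -0.222, -0.06], [0, 0, 0]], [[0.15, -0.222, -0.06], [0, 0, 0]], [[0.15, -0.222, -0.06], [0, 0, 0]]]'

```text
time: 2.5
tool_pos: [0.4711, 0.0614, 0.221]
tool_rot: [-0.001, 0.045, 0.999, 0.0]
contact_force: [-0.3, 0.2, -0.3]
gripper_width: 0.999
```

Run:
```python
from plant import *
import cv2,numpy as np
s=state();print(s["time"],s["tool_pos"],s["tool_rot"],s["contact_force"])
m=camera_model("wrist");np.save("m1.npy",m,allow_pickle=True)
im=grab_frame("wrist");cv2.imwrite("pics/b_wrist.png",im[:,:,::-1])
for k in("stay_knob","pin_tip","window"):
    r=place_of("wrist",k)
    print(k,[(np.round(d["location"],4),round(d["confidence"],2)) for d in r[:2]])
```

```text
2.5 [0.47105844 0.06142636 0.22095264] [-6.71669156e-04  4.48163676e-02  9.98995004e-01  1.53805352e-04] [-0.31570199  0.15055633 -0.3115744 ]
stay_knob [(array([0.5309, 0.0619, 0.0748]), 0.72)]
pin_tip []
window [(array([ 0.6606,  0.0588, -0.0043]), 0.74)]
```

View pics/b_wrist.png

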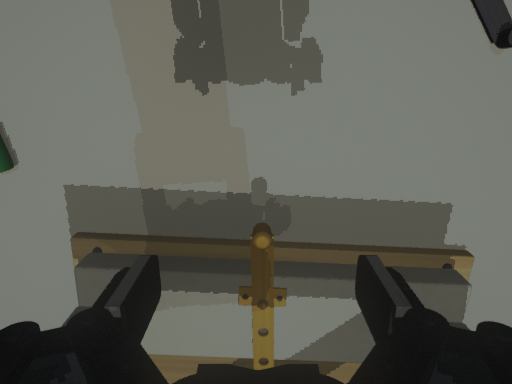

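Call:
drive_tool --series '[[[0.03, 0, -0.01], [0, 0, 0]], [[0.06, 0, -0.02], [0, 0, 0]], [[0.06, 0, -0.02], [0, 0, 0]], [[0.06, 0, -0.02], [0, 0, 0]]]'

```text
time: 3.1
tool_pos: [0.5307, 0.0626, 0.2012]
tool_rot: [-0.001, 0.043, 0.999, 0.0]
contact_force: [-0.5, -1.0, 0.5]
gripper_width: 0.999
```

Run:
```python
from plant import *
import cv2,numpy as np
s=state();print(s["time"],s["tool_pos"],s["tool_rot"],s["contact_force"])
m=camera_model("wrist");np.save("m2.npy",m,allow_pickle=True)
im=grab_frame("wrist");cv2.imwrite("pics/c_wrist.png",im[:,:,::-1])
cv2.imwrite("pics/c_crop.png",cv2.resize(im[150:384,210:320,::-1],None,fx=2.5,fy=2.5,interpolation=cv2.INTER_CUBIC))
o=cv2.imread("pics/b_wrist.png");cv2.imwrite("pics/b_crop.png",cv2.resize(o[210:384,210:320],None,fx=3.4,fy=3.4,interpolation=cv2.INTER_CUBIC))
for k in("stay_knob","pin_tip"):
    r=place_of("wrist",k)
    print(k,[(np.round(d["location"],4),round(d["confidence"],2)) for d in r[:2]])
```

```text
3.1 [0.53073088 0.06261798 0.20118523] [-5.50140002e-04  4.33840593e-02  9.99058317e-01  8.82487082e-07] [-0.49824366 -1.01977867  0.5290723 ]
stay_knob [(array([0.5294, 0.0646, 0.0744]), 0.72)]
pin_tip [(array([0.609 , 0.0548, 0.0741]), 0.54)]
```

View pics/c_crop.png

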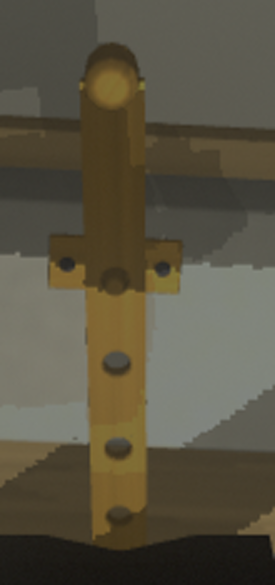

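View pics/b_crop.png

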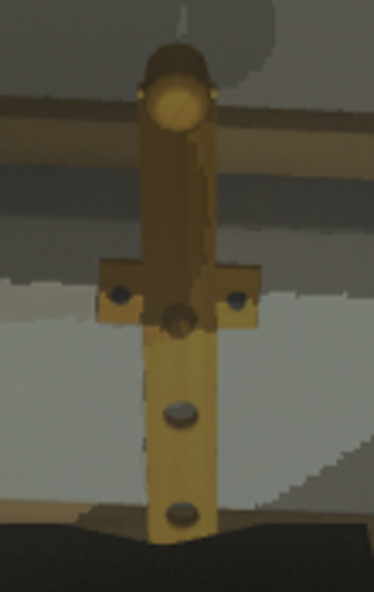

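```bash
cat > h.py <<'E'
import cv2,numpy as np
def unproj(m,uv,z,size=(384,512)):
    R=cv2.Rodrigues(np.array(m["rvec"]))[0];t=np.array(m["tvec"]).ravel()
    f=size[0]/2/np.tan(np.radians(m["fovy"]/2))
    d=R.T@np.array([(uv[0]-m["cx"])/f,(uv[1]-m["cy"])/f,1]);c=-R.T@t
    return c+d*(z-c[2])/d[2]
def proj(m,p):
    R=cv2.Rodrigues(np.array(m["rvec"]))[0];t=np.array(m["tvec"]).ravel()
    f=192/np.tan(np.radians(m["fovy"]/2));q=R@np.array(p)+t
    return np.array([m["cx"]+f*q[0]/q[2],m["cy"]+f*q[1]/q[2]])
E
python3 - <<'E'
from h import *
m=np.load("m2.npy",allow_pickle=True).item()
for n,uv,z in(("knobtop",(254.4,183),.089),("pin",(256,262.4),.0745),("h3",(256.8,294.8),.069),("h2",(257.6,328.8),.069),("h1",(257.8,356.4),.069)):
    print(n,np.round(unproj(m,uv,z),4))
p=unproj(m,(256,262.4),.0745)
im=cv2.imread("pics/c_wrist.png")[245:370,235:280]
cv2.imwrite("pics/c_z.png",cv2.resize(im,None,fx=4.8,fy=4.8,interpolation=cv2.INTER_NEAREST))
E
```

```text
knobtop [0.5276 0.0603 0.089 ]
pin [0.6057 0.0546 0.0745]
h3 [0.6432 0.052  0.069 ]
h2 [0.6819 0.0494 0.069 ]
h1 [0.7156 0.0467 0.069 ]
```

View pics/c_z.png

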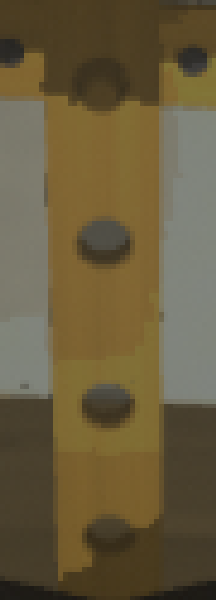

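Run:
```python
from h import *
m=np.load("m1.npy",allow_pickle=True).item()
for n,uv,z in(("knobtop",(262.2,240.3),.089),("pin",(262.6,304.1),.0745),("h3",(263.2,331.5),.069),("h2",(263.5,361.2),.069)):
    print(n,np.round(unproj(m,uv,z),4))
m=np.load("m2.npy",allow_pickle=True).item()
for n,uv,z in(("pin",(255.8,262.7),.0745),("h3",(256.7,295.2),.069),("h2",(257.3,329.4),.069)):
    print(n,np.round(unproj(m,uv,z),4))
# geometry fit: window pose unknown (x,y,yaw) from pin,knob,hinge
from math import *
def R(a): return np.array([[cos(a),-sin(a)],[sin(a),cos(a)]])
hin=np.array([.03,.163]);v=np.array([-.045,-.18]);pin=np.array([-.052,-.012])
from scipy.optimize import brentq
piv=lambda a:hin+R(a)@v
for d in(.170,.097,.0935,.090):
    a=brentq(lambda a:np.linalg.norm(piv(a)-pin)-d,.05,1.2)
    u=(piv(a)-pin)/d; k=piv(a)-.25*u
    print(d,round(a,3),"bar ang",round(degrees(atan2(u[1],u[0])),2),"knob",np.round(k,4),"piv",np.round(piv(a),4))
```

```text
knobtop [0.5274 0.0604 0.089 ]
pin [0.6048 0.0544 0.0745]
h3 [0.6428 0.0519 0.069 ]
h2 [0.6819 0.0489 0.069 ]
pin [0.606  0.0544 0.0745]
h3 [0.6436 0.0519 0.069 ]
h2 [0.6826 0.0491 0.069 ]
0.17 0.737 bar ang 3.86 knob [-0.1318 -0.0174] piv [ 0.1176 -0.0006]
0.097 0.323 bar ang -5.9 knob [-0.2042  0.0037] piv [ 0.0445 -0.022 ]
0.0935 0.304 bar ang -6.27 knob [-0.2076  0.0051] piv [ 0.0409 -0.0222]
0.09 0.285 bar ang -6.63 knob [-0.2109  0.0065] piv [ 0.0374 -0.0224]
```

Call:
drive_tool --series '[[[-0.002, -0.001, -0.04], [0, 0, 0]], [[-0.002, -0.001, -0.08], [0, 0, 0]], [[-0.002, -0.001, -0.11], [0, 0, 0]], [[-0.002, -0.001, -0.128], [0, 0, 0]], [[-0.002, -0.001, -0.128], [0, 0, 0]], [[-0.002, -0.001, -0.128], [0, 0, 0]]]' --fingers 0

```text
time: 3.85
tool_pos: [0.5293, 0.0609, 0.0744]
tool_rot: [0.001, 0.044, 0.999, -0.0]
contact_force: [-0.1, -0.1, 0.5]
gripper_width: 0.497
```

Run:
```python
from plant import *
import cv2
im=grab_frame("wrist");cv2.imwrite("pics/d_wrist.png",im[:,:,::-1])
```

```text
(no output)
```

View pics/d_wrist.png

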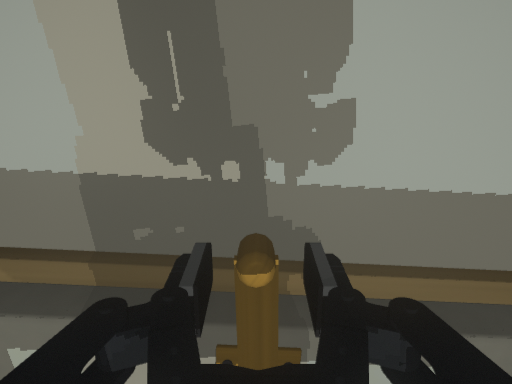

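The knob, at about (257, 268), stands between the pads (about 210 and 310). Closing on it.

Call:
drive_tool --series '[[[0, 0, -0.0005], [0, 0, 0]], [[0, 0, -0.0005], [0, 0, 0]], [[0, 0, -0.0005], [0, 0, 0]], [[0, 0, -0.0005], [0, 0, 0]], [[0, 0, -0.0005], [0, 0, 0]], [[0, 0, -0.0005], [0, 0, 0]], [[0, 0, -0.0005], [0, 0, 0]], [[0, 0, -0.0005], [0, 0, 0]]]' --fingers 1

```text
time: 4.7
tool_pos: [0.5303, 0.0608, 0.0748]
tool_rot: [0.001, 0.044, 0.999, 0.0]
contact_force: [-1.5, -0.4, 6.6]
gripper_width: 0.174
```

Call:
drive_tool --series '[[[0, 0, 0.002], [0, 0.5, 0]], [[0, 0, 0.006], [0.1, 1.4, 0]], [[0.0002, 0, 0.01], [0.1, 2.3, 0]], [[0.0005, 0, 0.015], [0.2, 3.4, 0]], [[0.0008, 0, 0.02], [0.3, 4.6, 0]], [[0.0018, 0, 0.03], [0.4, 6.9, 0]], [[0.0018, 0, 0.03], [0.4, 6.9, 0]], [[0.0018, 0, 0.03], [0.4, 6.9, 0]]]'

```text
time: 5.5
tool_pos: [0.5312, 0.0608, 0.1025]
tool_rot: [-0.06, 0.044, 0.997, 0.001]
contact_force: [3.0, -0.2, -1.8]
gripper_width: 0.173
```

Run:
```python
from plant import *
import cv2
s=state();print(s["tool_pos"],s["contact_force"],s["time"])
im=grab_frame("wrist");cv2.imwrite("pics/e_wrist.png",im[:,:,::-1])
im=grab_frame("scene");cv2.imwrite("pics/e_scene.png",cv2.resize(im[130:250,210:390,::-1],None,fx=4,fy=4,interpolation=cv2.INTER_CUBIC))
```

```text
[0.53121357 0.06080862 0.10253295] [ 3.01894331 -0.17862774 -1.8292251 ] 5.5
```

View pics/e_wrist.png

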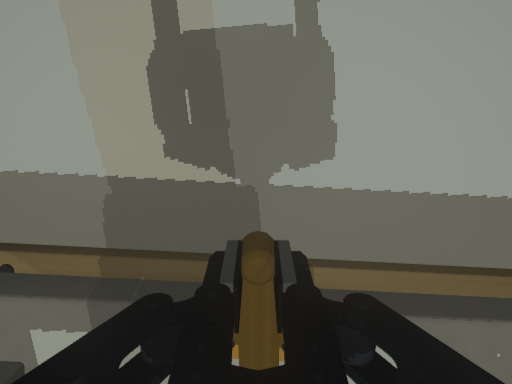

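View pics/e_scene.png

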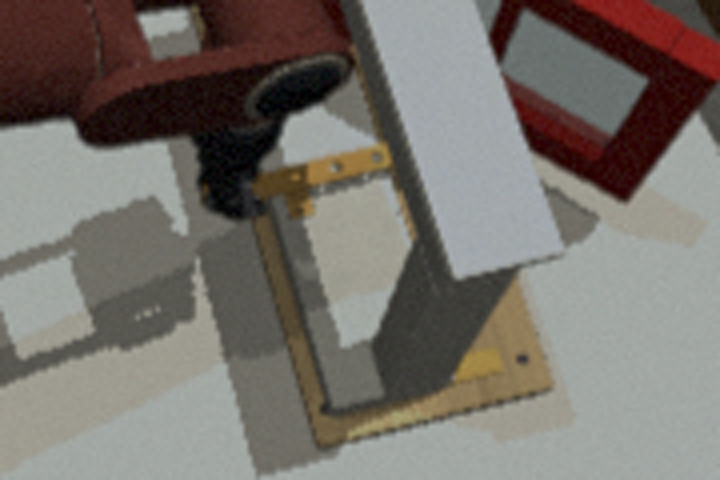

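Call:
drive_tool --series '[[[0.001, 0, 0.008], [0.1, 1.7, 0]], [[0.002, 0, 0.0167], [0.2, 3.4, 0]], [[-0.008, 0.004, 0.0167], [0.2, 3.4, -1.5]], [[-0.02, 0.01, 0.0167], [0.3, 3.4, -3.1]], [[-0.032, 0.016, 0.0167], [0.4, 3.4, -5]], [[-0.044, 0.021, 0.0167], [0.5, 3.4, -6.8]], [[-0.054, 0.026, 0.0167], [0.5, 3.4, -8]], [[-0.06, 0.028, 0.0167], [0.5, 3.4, -8.8]]]'

```text
time: 6.4
tool_pos: [0.4699, 0.089, 0.1191]
tool_rot: [-0.09, 0.12, 0.989, 0.008]
contact_force: [2.8, -1.6, -1.3]
gripper_width: 0.171
```

Run:
```python
from plant import *
import cv2
s=state();print(s["tool_pos"],s["contact_force"],s["time"])
im=grab_frame("wrist");cv2.imwrite("pics/f_wrist.png",im[:,:,::-1])
im=grab_frame("scene");cv2.imwrite("pics/f_scene.png",cv2.resize(im[130:250,210:390,::-1],None,fx=4,fy=4,interpolation=cv2.INTER_CUBIC))
im=grab_frame("top");cv2.imwrite("pics/f_top.png",cv2.resize(im[20:220,140:320,::-1],None,fx=3,fy=3,interpolation=cv2.INTER_CUBIC))
```

```text
[0.46988709 0.08904946 0.11909262] [ 2.80265461 -1.59955614 -1.28085971] 6.4
```

View pics/f_wrist.png

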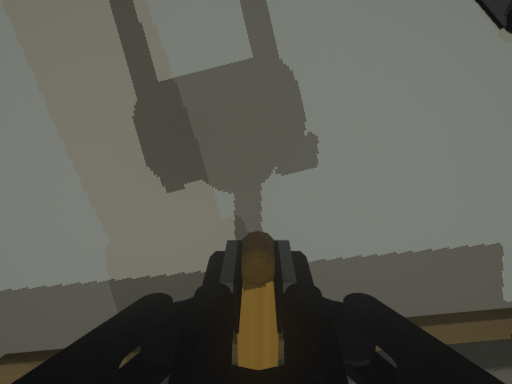

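View pics/f_scene.png

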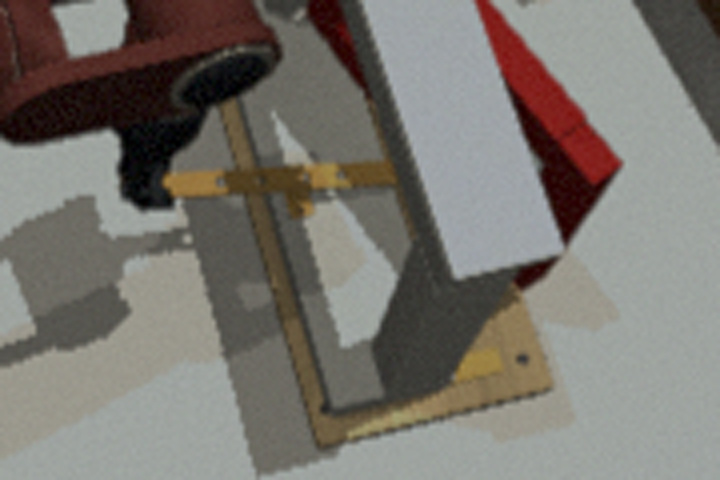

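View pics/f_top.png

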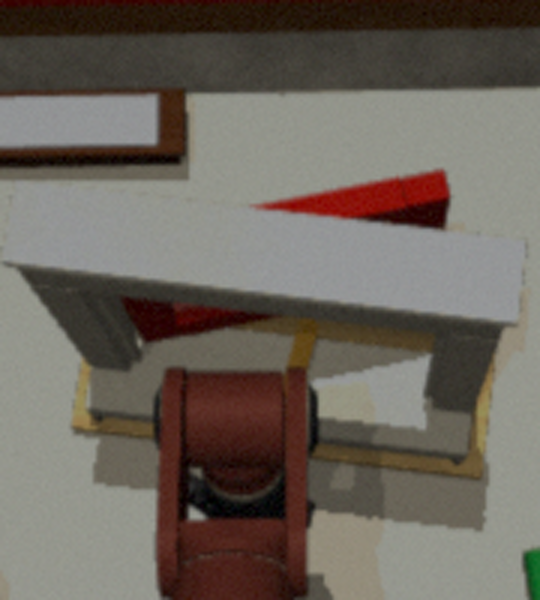

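Call:
drive_tool --series '[[[-0.005, 0.002, 0], [0, 0, -0.7]], [[-0.009, 0.004, 0], [0, 0, -1.3]], [[-0.0097, 0.0042, -0.005], [0.2, -1.1, -1.3]], [[-0.0105, 0.0044, -0.01], [0.4, -2.2, -1.3]], [[-0.0105, 0.0044, -0.01], [0.4, -2.2, -1.3]], [[-0.0105, 0.0044, -0.01], [0.4, -2.2, -1.3]]]'

```text
time: 7.15
tool_pos: [0.4596, 0.0933, 0.1091]
tool_rot: [-0.072, 0.131, 0.989, 0.015]
contact_force: [-1.1, 0.0, 0.4]
gripper_width: 0.17
```

Run:
```python
from plant import *
import cv2,numpy as np
from h import *
s=state();print(s["tool_pos"],s["contact_force"],s["time"])
im=grab_frame("scene");cv2.imwrite("pics/g_scene.png",cv2.resize(im[150:200,240:320,::-1],None,fx=9,fy=9,interpolation=cv2.INTER_CUBIC))
np.save("ms.npy",camera_model("scene"),allow_pickle=True)
m=camera_model("scene")
print((proj(m,(.606,.0545,.0745))-[240,150])*9+4)
k=s["tool_pos"][:2]
for nm,p in(("piv",0),):
    pass
```

```text
[0.45964483 0.09326224 0.10914446] [-1.08060441e+00  2.68560268e-04  4.37638153e-01] 7.15
[391.3815376  233.68124055]
```

View pics/g_scene.png

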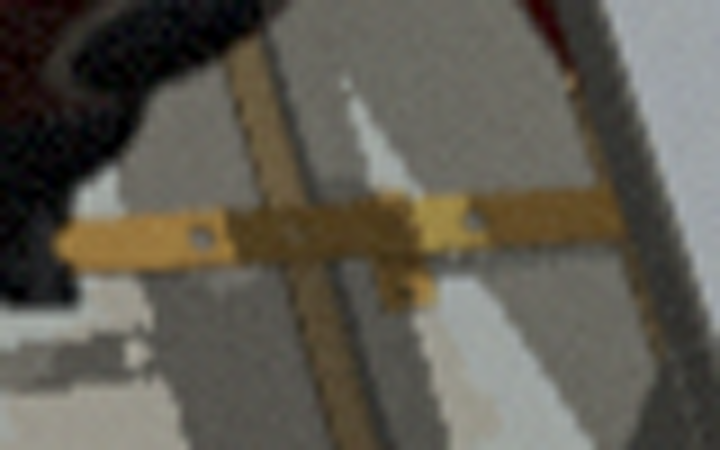

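Call:
drive_tool --series '[[[-0.0004, 0.0001, -0.003], [-0.6, -0.7, 0]], [[-0.0007, 0.0002, -0.006], [-1.2, -1.4, 0]], [[-0.001, 0.0002, -0.008], [-1.4, -1.8, 0]], [[-0.001, 0.0002, -0.008], [-1.4, -1.8, 0]]]'

```text
time: 7.6
tool_pos: [0.4593, 0.0937, 0.1018]
tool_rot: [-0.054, 0.131, 0.99, 0.005]
contact_force: [-3.7, 0.3, 3.0]
gripper_width: 0.172
```

Call:
drive_tool --series '[[[-0.0001, 0, -0.001], [0, -0.2, 0]], [[-0.0002, 0, -0.002], [-0.1, -0.4, 0]], [[-0.0002, 0, -0.002], [-0.1, -0.4, 0]]]'

```text
time: 7.9
tool_pos: [0.4597, 0.0935, 0.0999]
tool_rot: [-0.05, 0.131, 0.99, 0.005]
contact_force: [-1.2, 0.0, 0.4]
gripper_width: 0.171
```

Call:
drive_tool --series '[[[-0.0001, 0, -0.001], [0, -0.2, 0]], [[-0.0002, 0, -0.002], [-0.1, -0.4, 0]], [[-0.0003, 0.0001, -0.003], [-0.2, -0.7, 0]], [[-0.0003, 0.0001, -0.003], [-0.2, -0.7, 0]]]'

```text
time: 8.3
tool_pos: [0.4599, 0.0932, 0.0967]
tool_rot: [-0.043, 0.132, 0.99, 0.004]
contact_force: [3.7, -2.1, -1.0]
gripper_width: 0.169
```

Run:
```python
from plant import *
s=state();print(s["tool_pos"],s["contact_force"],s["ft_torque"],s["joint_vel"].round(4))
```

```text
[0.45987109 0.09323781 0.09667897] [ 3.66825178 -2.08354837 -0.97621185] [-0.26195787 -0.67236342 -0.03509282] [-0.0033  0.001  -0.0038  0.0035  0.0062 -0.003 ]
```

Call:
drive_tool --series '[[[-0.0001, 0, -0.0015], [-0.1, -0.3, 0]], [[-0.0002, 0, -0.003], [-0.2, -0.7, 0]], [[-0.0003, 0, -0.0045], [-0.2, -1, 0]], [[-0.0003, 0, -0.0045], [-0.2, -1, 0]]]'

```text
time: 8.7
tool_pos: [0.4595, 0.0933, 0.0922]
tool_rot: [-0.034, 0.131, 0.991, 0.003]
contact_force: [5.4, -1.7, -0.0]
gripper_width: 0.169
```

Run:
```python
from plant import *
import cv2
s=state();print(s["tool_pos"],s["contact_force"],s["ft_torque"])
im=grab_frame("scene");cv2.imwrite("pics/h_scene.png",cv2.resize(im[150:200,240:320,::-1],None,fx=9,fy=9,interpolation=cv2.INTER_CUBIC))
```

```text
[0.45947424 0.09333433 0.09222056] [ 5.40180518 -1.66835449 -0.02435702] [-0.41352884 -0.95782656 -0.01044207]
```

View pics/h_scene.png

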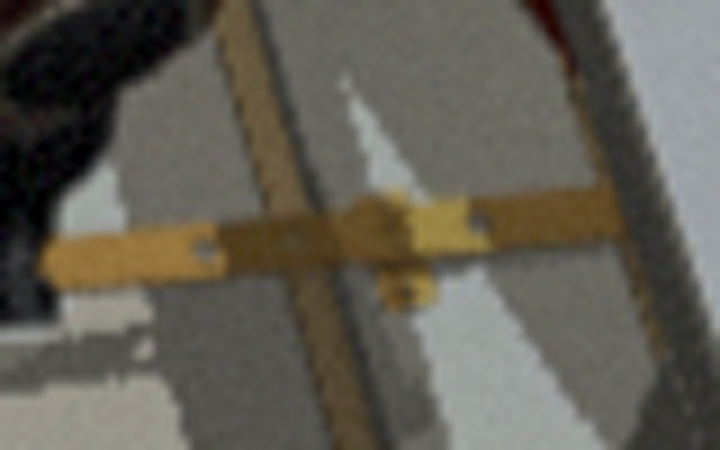

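Call:
drive_tool --series '[[[0.0004, 0, -0.002], [-0.1, -0.4, 0]], [[0.0006, 0, -0.004], [-0.2, -0.9, 0]], [[0.0006, 0, -0.006], [-0.3, -1.3, 0]], [[0.0006, 0, -0.008], [-0.4, -1.8, 0]], [[0.0006, 0, -0.008], [-0.4, -1.8, 0]]]'

```text
time: 9.25
tool_pos: [0.459, 0.0936, 0.0835]
tool_rot: [-0.019, 0.132, 0.991, 0.002]
contact_force: [3.5, -1.6, -1.4]
gripper_width: 0.171
```

Run:
```python
from plant import *
s=state();print(s["tool_pos"],s["contact_force"],s["ft_torque"],s["gripper_width"])
```

```text
[0.45898504 0.09355434 0.0835362 ] [ 3.47962487 -1.5618352  -1.36727843] [-0.27423113 -0.68593224 -0.05573932] 0.17122380685784633
```

Call:
drive_tool --series '[[[0, 0, -0.002], [-0.1, -0.4, 0]], [[0, 0, -0.004], [-0.2, -0.9, 0]], [[0, 0, -0.006], [-0.3, -1.3, 0]], [[0, 0, -0.007], [-0.3, -1.5, 0]], [[0, 0, -0.007], [-0.3, -1.5, 0]]]'

```text
time: 9.75
tool_pos: [0.4587, 0.0936, 0.0766]
tool_rot: [-0.006, 0.132, 0.991, 0.001]
contact_force: [1.8, -0.7, -0.3]
gripper_width: 0.169
```

Call:
drive_tool --series '[[[0, 0, -0.001], [0, -0.2, 0]], [[0, 0, -0.002], [-0.1, -0.4, 0]], [[0, 0, -0.002], [-0.1, -0.4, 0]]]'

```text
time: 10.05
tool_pos: [0.4588, 0.0936, 0.0749]
tool_rot: [-0.003, 0.132, 0.991, 0.001]
contact_force: [-1.3, -1.3, 1.5]
gripper_width: 0.168
```

Run:
```python
from plant import *
import cv2
s=state();print(s["tool_pos"],s["contact_force"],s["ft_torque"],s["gripper_width"])
im=grab_frame("scene");cv2.imwrite("pics/i_scene.png",cv2.resize(im[150:200,240:320,::-1],None,fx=9,fy=9,interpolation=cv2.INTER_CUBIC))
im=grab_frame("wrist");cv2.imwrite("pics/i_wrist.png",im[:,:,::-1])
```

```text
[0.45875404 0.09364056 0.07487364] [-1.25265435 -1.33886193  1.53281633] [-0.1644502   0.09450801 -0.03572703] 0.16800375007161006
```

View pics/i_scene.png

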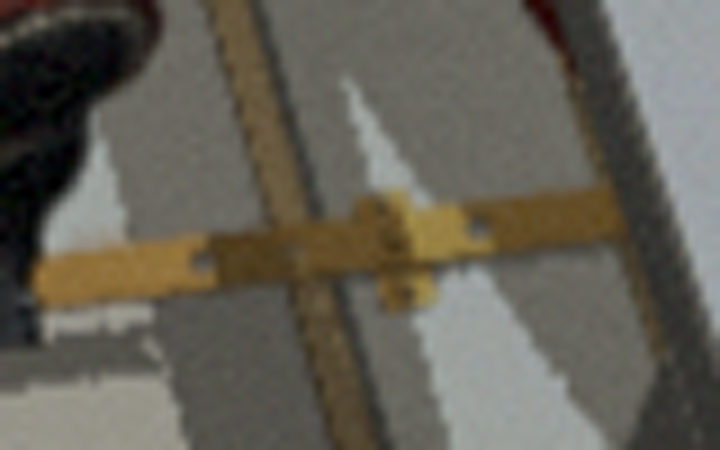

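View pics/i_wrist.png

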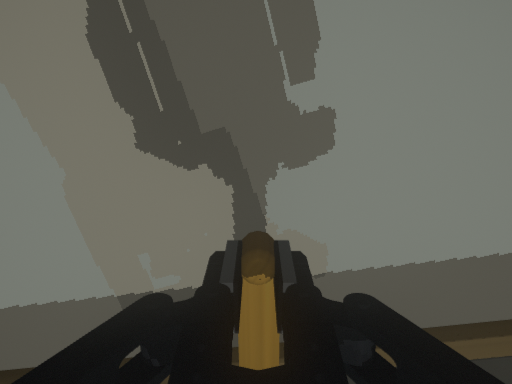

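Call:
drive_tool --series '[[[0, 0, 0], [0, 0, 0]], [[0, 0, 0], [0, 0, 0]], [[0, 0, 0], [0, 0, 0]], [[0, 0, 0], [0, 0, 0]], [[0, 0, 0], [0, 0, 0]], [[0, 0, 0.01], [0, 0, 0]], [[0, 0, 0.03], [0, 0, 0]], [[0, 0, 0.06], [0, 0, 0]]]' --fingers -0.2

```text
time: 10.95
tool_pos: [0.4579, 0.0935, 0.1345]
tool_rot: [-0.004, 0.132, 0.991, 0.0]
contact_force: [-0.1, -0.4, -0.8]
gripper_width: 0.598
```

Call:
drive_tool --series '[[[0.01, 0, 0.04], [0, 0, 0]], [[0.03, -0.01, 0.065], [0, 0, 0]], [[0.05, -0.015, 0.065], [0, 0, 0]], [[0.05, -0.015, 0.065], [0, 0, 0]]]' --fingers -1

```text
time: 11.35
tool_pos: [0.5115, 0.0779, 0.2024]
tool_rot: [-0.0, 0.132, 0.991, 0.001]
contact_force: [-0.9, 0.5, 0.5]
gripper_width: 0.997
```

Run:
```python
from plant import *
import cv2
from h import *
s=state();print(s["tool_pos"],s["contact_force"],s["time"])
m=camera_model("wrist");np.save("m3.npy",m,allow_pickle=True)
im=grab_frame("wrist");cv2.imwrite("pics/j_wrist.png",im[:,:,::-1])
print([(d["location"],d["confidence"]) for d in place_of("wrist","stay_knob")])
im=grab_frame("scene");cv2.imwrite("pics/j_scene.png",im[:,:,::-1])
for k in ("stay_knob",):print([(d["location"],d["confidence"]) for d in place_of("scene",k)])
```

```text
[0.5114818  0.07794054 0.20244336] [-0.88452028  0.47938086  0.48774847] 11.35
[([0.4587, 0.0938, 0.0717], 0.78)]
[([0.4594, 0.0919, 0.0785], 0.8)]
```

View pics/j_wrist.png

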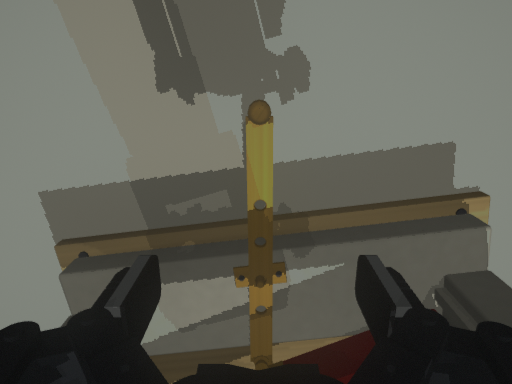

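View pics/j_scene.png

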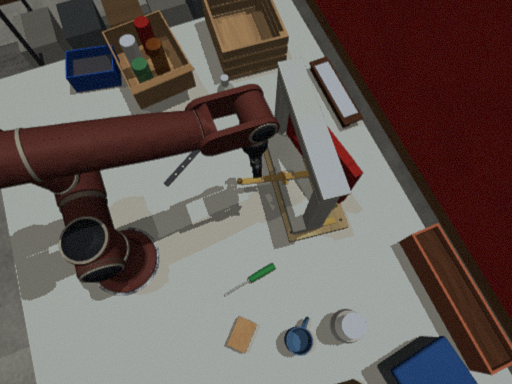

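Run:
```python
from h import *
m=np.load("m3.npy",allow_pickle=True).item()
im=cv2.imread("pics/j_wrist.png")
cv2.imwrite("pics/j_z.png",cv2.resize(im[250:325,225:300],None,fx=7.5,fy=7.5,interpolation=cv2.INTER_CUBIC))
print("pin proj",proj(m,(.606,.0545,.0745)))
for n,uv,z in(("knobtop",(259.3,112),.089),("h4",(260,205.3),.069),("h3",(260,242),.069),("h2pin",(260.5,282),.0745),("h1",(260.5,310),.069)): print(n,np.round(unproj(m,uv,z),4))
```

```text
pin proj [259.7826052  282.94325393]
knobtop [0.457 0.094 0.089]
h4 [0.5349 0.0738 0.069 ]
h3 [0.5687 0.0648 0.069 ]
h2pin [0.6052 0.0554 0.0745]
h1 [0.6387 0.0465 0.069 ]
```

View pics/j_z.png

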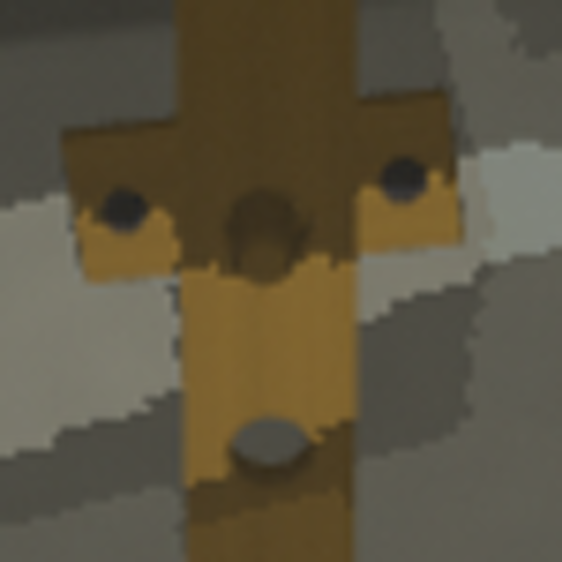

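Run:
```python
from plant import *
print(job_done())
```

```text
the job is handed in; nothing more can be done
None
```

I lifted the stay off the pin by its knob and drew the window in with it. I then lowered the second hole over the pin, released the knob and backed the gripper away. The job was handed in at about 11.4 s.

**Forces:** The hole went onto the pin at the first try. The force stayed under about 6 N while lowering. The highest reading was 6.6 N, when the fingers closed on the knob.

**Final checks:**
- The last wrist picture shows the pin standing in the second hole, with one free hole on the window side and two on the knob side.
- Just before release the tool was at 74.9 mm, the same as at the first grasp (74.8 mm) when the stay was fully down. It felt light contact of 1.5 N.
- The two cameras put the knob's height at 72 and 78 mm, against a nominal 75. They differ from each other but average out right, within their accuracy.
- I moved the arm clear of the goods, and nothing looks shifted in the last overview picture. I judged that by eye and did not measure it.

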